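# Lock out the stiff push switch

## Task

Try the three push switches on the panel: press each key straight down until it clicks and stays in, never bearing on a key with more than 20 N. One needs a clearly heavier push than the other two: when all three keys are in, slide the lock tab of that switch fully home, away from its open end to the stop, and leave the tabs of the two good switches open. Do not disturb the beaker, the dish or the marker.

Things in the scene. Friction and masses are not known exactly. Their poses are not given: they have to be found in the camera images.
- panel: Fixed grey plinth 104 (x) x 250 (y) x 26 mm carrying three push switches that look exactly alike, in a row along its y axis at y = +80, 0 and -80 mm, square to it. Each has a white case 90 (x) x 60 (y) mm, its flat top 44 to 52 mm above the bench (each at its own unknown height), a round key on the far side and a lock tab on the robot's side. Origin: centre of the plinth's underside.
- key_place_1 (a point): Fixed point on the axis of the key of the left (+y) switch, panel x = +23 mm, 52 mm above the bench. The key is round, black, 24 mm across; its flat top stands 18 mm above the case (so 62 to 70 mm above the bench) when out, 8.5 mm above the case when latched in. Axes as the panel's.
- key_place_2 (a point): Fixed point on the axis of the key of the middle switch, panel x = +23 mm, 52 mm above the bench. The key is round, black, 24 mm across; its flat top stands 18 mm above the case (so 62 to 70 mm above the bench) when out, 8.5 mm above the case when latched in. Axes as the panel's.
- key_place_3 (a point): Fixed point on the axis of the key of the right (-y) switch, panel x = +23 mm, 52 mm above the bench. The key is round, black, 24 mm across; its flat top stands 18 mm above the case (so 62 to 70 mm above the bench) when out, 8.5 mm above the case when latched in. Axes as the panel's.
- tab_place_1 (a point): Fixed point at the middle of the lock tab's track on the left (+y) switch, panel x = -17 mm, 52 mm above the bench. The tab is grey, ribbed, 18 (x) x 12 (y) mm, 16 mm tall above the case top; its centre is 12 mm to the -y side of this point when open and slides along the panel's +y to 12 mm on the +y side, its end stop, when locked.
- tab_place_2 (a point): Fixed point at the middle of the lock tab's track on the middle switch, panel x = -17 mm, 52 mm above the bench. The tab is grey, ribbed, 18 (x) x 12 (y) mm, 16 mm tall above the case top; its centre is 12 mm to the -y side of this point when open and slides along the panel's +y to 12 mm on the +y side, its end stop, when locked.
- tab_place_3 (a point): Fixed point at the middle of the lock tab's track on the right (-y) switch, panel x = -17 mm, 52 mm above the bench. The tab is grey, ribbed, 18 (x) x 12 (y) mm, 16 mm tall above the case top; its centre is 12 mm to the -y side of this point when open and slides along the panel's +y to 12 mm on the +y side, its end stop, when locked.
- key_a (a joint): How far one of the keys is pressed, m: 0 out, 0.0095 latched; at which place is not known beforehand. Pushed down, its resistance peaks about 2 mm in, then falls, and about 6 mm in it clicks: it pulls itself in to 9.5 mm and stays; let go earlier, it springs back. Pushed past 9.5 mm it stiffens steeply. The peak is about 10 N at one of the switches and 3 to 5.5 N at the other two.
- key_b (a joint): How far one of the keys is pressed, m: 0 out, 0.0095 latched; at which place is not known beforehand. Pushed down, its resistance peaks about 2 mm in, then falls, and about 6 mm in it clicks: it pulls itself in to 9.5 mm and stays; let go earlier, it springs back. Pushed past 9.5 mm it stiffens steeply. The peak is about 10 N at one of the switches and 3 to 5.5 N at the other two.
- key_c (a joint): How far one of the keys is pressed, m: 0 out, 0.0095 latched; at which place is not known beforehand. Pushed down, its resistance peaks about 2 mm in, then falls, and about 6 mm in it clicks: it pulls itself in to 9.5 mm and stays; let go earlier, it springs back. Pushed past 9.5 mm it stiffens steeply. The peak is about 10 N at one of the switches and 3 to 5.5 N at the other two.
- tab_k (a joint): How far one of the three lock tabs is slid, m: 0 open, 0.024 locked, at its end stop. It takes about 2.5 N to slide and stays where it is left. Which of the three places it is at is not known beforehand, and its letter has nothing to do with the keys' letters.
- tab_m (a joint): How far one of the three lock tabs is slid, m: 0 open, 0.024 locked, at its end stop. It takes about 2.5 N to slide and stays where it is left. Which of the three places it is at is not known beforehand, and its letter has nothing to do with the keys' letters.
- tab_n (a joint): How far one of the three lock tabs is slid, m: 0 open, 0.024 locked, at its end stop. It takes about 2.5 N to slide and stays where it is left. Which of the three places it is at is not known beforehand, and its letter has nothing to do with the keys' letters.
- beaker: Bystander: small clear beaker, 46 mm across, 59 mm tall. Origin: centre of the underside.
- petri_dish: Bystander: clear lidded dish, 60 mm across, 15 mm tall. Origin: centre of the underside.
- marker_blue: Bystander: marker pen 127 mm long, 13 mm thick, lying on the bench. Origin: centre of the underside.

How it is judged:
On the way:
1. all three keys are latched in, and no lock tab has been slid (value of joint each of key_a, key_b, key_c above 0.008 m and value of joint each of tab_k, tab_m, tab_n below 0.004 m), for 0.2 s.
At the end, for the whole second after the job is handed in: All three keys are latched in (pressed more than 8 mm); the lock tab of the stiff switch is slid home (more than 21 of its 24 mm); the lock tabs of the other two are open (within 4 mm) (value of joint each of key_a, key_b, key_c above 0.008 m and value of joint tab_k above 0.021 m and value of joint each of tab_m, tab_n below 0.004 m); the robot touches nothing.
It fails at once if a key is pressed with more than 20 N (contact force between any of the arm, the fingers and key_a above 20 N or contact force between any of the arm, the fingers and key_b above 20 N or contact force between any of the arm, the fingers and key_c above 20 N).
It fails at once if the lock tab of a good switch is slid by more than 8 mm (value of joint any of tab_m, tab_n above 0.008 m).
It fails at once if a bystander (beaker, dish or marker) is moved by more than 20 mm (distance of any of beaker, petri_dish, marker_blue from where it was at the start of the episode above 0.02 m).
It also fails if it takes over 54 s, if anything falls off the work surface, if the arm or the gripper's body presses on something with over 40 N, if the wrist force passes 120 N, or if a joint passes its speed limit or range.

## Robot

A 7-joint arm with a two-finger parallel gripper is mounted at the origin on a cart in front of the work surface, level with it; the furniture and walls round the work are solid. World frame = base frame: x ahead of the robot, y to its left, z up, the work surface at z = 0. Lengths are in m, angles in rad, forces in N, time in s.
With the tool pointing down it reaches from about 0.4 to 0.75 m from the base axis. Payload 19.5 kg.
Tool frame: the origin (TCP) lies midway between the tips of the shut fingers; the grasp point (between the pads) lies 19 mm behind it; z points along the fingers, y is the line along which they close (so a half turn about z gives the same grasp; the last joint's range is limited). The gripper opens to 85 mm and grips with 20 to 120 N. Pads are 22 mm wide; open, the fingers measure 114 mm over their backs; the gripper's body (76 mm by 85 mm) begins 54 mm behind the grasp point. The pads swing forward as they close: fully open they stand 13 mm farther back than shut.
Start: joints at [1.213, 0.707, -0.028, 1.485, 0.022, 0.951, -0.075], TCP at [0.179, -0.547, 0.231] pointing down, gripper open.
Joint ranges: [-2.71, 2.71], [-0.32, 2.16], [-1.57, 1.52], [0, 2.45], [-1.46, 4.6], [0, 2.02], [-2.83, 2.83]. Speed limits (rad/s): [1.89, 1.89, 2.57, 2.57, 3.01, 3.01, 3.01].

## Interface

Orientations are given as a rotation vector (axis times angle).
In Python, from bench import state, grab_frame, job_done, recognise, masks_of gives the robot as it stands.
- The arm moves only by the tool send_rows, never from a script. Its arguments are lists of equal length, an entry for each row: "twist": the turn, a rotation vector about the tool's x, y, z in rad, a list of three; "linear": the shift along the tool's x, y, z in cm, a list of three; "hand": the opening, from 0 (shut) to 1 (fully open). A call has 1 to 8 rows; each row is the pose to reach, as a shift and turn from the pose commanded when the call began, along the tool's axes at that moment; what a row does not reach only later rows make up. A row lasts 1/10 s, in which the tool goes at most 50 mm and 8.59 degrees, less where a joint would pass 70% of its speed; a pose out of reach is approached as far as the arm can. A call with a gripper value outside its range is refused whole. The fingers move at their own pace and stop on an object; "newtons" is the grip in N (left out, the last holds). Time passes only in rows, so rows that repeat a pose let the fingers close. It gives the time, the measured TCP pose, the force, the opening and the grip force at its end, in the units of the state.
- state(): the state, without advancing time (a new reading comes with each control period).
- grab_frame(name): name is "scene" or "top"; returns a dict with "frame" (400x640x3 uint8, red, green, blue), "camera_matrix" (3x3 intrinsics, pixels), "k1" (the pictures are not rectified: a ray, as slopes to the right and down, at radius r is drawn at 1 + k1 r^2 times it, then the intrinsics apply), "camera_from_world" (4x4, takes a point from world to camera coordinates). Camera axes: x right, y down, z forward; pixel columns grow to the right and rows downward; lengths in m; the calibration is good to about 2 mm. A picture is of the moment at which its call begins. There is no depth.
- job_done(): hands the job in; it is judged then, once.
Trained networks look in the newest picture that a camera, given by its name, has taken for a name from the list of things; names that differ only in an ending like _2 or _b are one class to them, and where a whole thing is asked for, a point or a joint stands for the part that bears it (a point fixed in the world has none). Each returns a list of dicts, best first, with "score" (0 to 1); they miss things now and then, are a little off and sometimes report something else, mostly with a low value. They report only what shows in the picture. A call takes as long as a camera call.
- recognise(thing, camera): "bbox" ([left, top, right, bottom] in pixels, round what is visible of it).
- masks_of(thing, camera): "pixels" (400x640 bool, what is visible of it) and "bbox" ([left, top, right, bottom] in pixels, round what is visible of it).
The state is a dict: "time": time; "qpos": joint angles; "qvel": joint speeds; "joint_torque": joint torques, N m; "ee_pos": TCP position; "tool_rot": TCP orientation; "wrist_force": force on the tool from outside, world axes, zero at the start; "wrist_torque": the same for the moment, N m; "finger_gap": finger opening in m; "grasp_force": force on a finger pad.
Only numpy, scipy, OpenCV 4.12 (cv2) and the standard library are available. Lean on these libraries where they do the work, as an engineer would, in place of code of your own. Each camera call takes 0.05 s, during which the arm holds its last target. There are 200 camera calls.

## Working session

There is one attempt and no reset: what is moved stays moved. The work goes in short steps, Python scripts to look and compute and a tool call to move; the robot and the scene stay as the last step left them, time stands still between calls to the robot, and variables do not carry over. Pictures are saved under pics/ and viewed, at most 10 in all, crops included, and the job is handed in when it is done.

Besides the shell and the picture viewer there is one more tool, called after "Emit:" by a JSON object that holds its "method" and its "body", one argument or row to a line. send_rows: Moves the arm, as the interface text tells. Its arguments: {"type":"object","properties":{"twist":{"type":"array"},"linear":{"type":"array"},"hand":{"type":"array"},"newtons":{"type":"number"}},"required":["twist","linear","hand"]}

```bash
ls; mkdir -p pics
python3 - <<'E'
from bench import *
import cv2,numpy as np
for c in ("top","scene"):
    f=grab_frame(c); cv2.imwrite(f"pics/{c}0.png",f["frame"][:,:,::-1])
    np.savez(f"{c}.npz",**{k:np.array(v) for k,v in f.items()})
    for t in ("panel","key_a","tab_k","beaker","petri_dish","marker_blue"):
        print(c,t,[(round(r["score"],2),[round(float(v)) for v in r["bbox"]]) for r in recognise(t,c)][:4])
    print(f["k1"],f["camera_matrix"])
s=state();print({k:np.round(v,3) for k,v in s.items()})
E
```

```text
pics
top panel [(0.81, [286, 209, 360, 241])]
top key_a [(0.56, [316, 218, 325, 223]), (0.45, [291, 218, 297, 220]), (0.3, [283, 208, 362, 246])]
top tab_k []
top beaker [(0.65, [181, 196, 199, 209]), (0.43, [280, 207, 366, 242])]
top petri_dish [(0.76, [358, 173, 374, 189])]
top marker_blue [(0.51, [418, 234, 454, 245])]
-0.03239054351315704 [[477.73690056   0.         312.89237538]
 [  0.         477.73690056 200.38455056]
 [  0.           0.           1.        ]]
scene panel [(0.89, [297, 205, 370, 255])]
scene key_a [(0.61, [324, 202, 332, 210]), (0.57, [335, 188, 347, 196])]
scene tab_k [(0.41, [322, 222, 326, 225])]
scene beaker [(0.62, [197, 274, 223, 303])]
scene petri_dish [(0.46, [317, 182, 335, 191])]
scene marker_blue []
-0.023174721605305714 [[394.96352914   0.         310.01116103]
 [  0.         394.96352914 200.29799045]
 [  0.           0.           1.        ]]
{'time': np.float64(0.7), 'qpos': array([ 1.213,  0.707, -0.028,  1.485,  0.022,  0.951, -0.075]), 'qvel': array([-0.   , -0.002,  0.001, -0.   , -0.001, -0.001,  0.   ]), 'joint_torque': array([ 2.0000e-03, -8.8284e+01,  1.2340e+00, -2.3635e+01,  1.7000e-02,
        2.0000e-03,  0.0000e+00]), 'ee_pos': array([ 0.179, -0.547,  0.231]), 'tool_rot': array([-3.102, -0.494,  0.   ]), 'wrist_force': array([-0.071,  0.188, -1.101]), 'wrist_torque': array([-0.   ,  0.001,  0.03 ]), 'grasp_force': np.float64(0.0), 'finger_gap': np.float64(0.086)}
```

```bash
cat > h.py <<'E'
import numpy as np,cv2
def load(c): return np.load(f"{c}.npz")
def proj(f,P):
    P=np.atleast_2d(P); T=f["camera_from_world"]; q=P@T[:3,:3].T+T[:3,3]
    s=q[:,:2]/q[:,2:]; s=s*(1+float(f["k1"])*(s**2).sum(1,keepdims=True))
    K=f["camera_matrix"]; return s@K[:2,:2].T+K[:2,2]
def back(f,uv,z):
    K=f["camera_matrix"]; uv=np.atleast_2d(np.array(uv,float)); d=(uv-K[:2,2])/[K[0,0],K[1,1]]; s=d.copy()
    for _ in range(20): s=d/(1+float(f["k1"])*(s**2).sum(1,keepdims=True))
    T=f["camera_from_world"]; r=np.c_[s,np.ones(len(s))]@T[:3,:3]; o=-T[:3,:3].T@T[:3,3]
    return o+r*((z-o[2])/r[:,2:])
E
python3 - <<'E'
from h import *
for c,(a,b,w,h) in {"top":(270,190,106,66),"scene":(285,170,100,95)}.items():
    f=load(c); im=f["frame"][b:b+h,a:a+w,::-1]; k=600//h if c=="scene" else 7
    cv2.imwrite(f"pics/{c}1.png",cv2.resize(im,None,fx=k,fy=k,interpolation=cv2.INTER_CUBIC)); print(k)
    T=f["camera_from_world"]; print(-T[:3,:3].T@T[:3,3], T[:3,:3].round(2).tolist())
    print(proj(f,[[.179,-.547,.231],[.6,0,0],[.6,.1,0],[.7,0,0]]).round())
f=load("top");print(back(f,[(286,209),(360,209),(360,241),(286,241)],.04).round(3),back(f,[(190,202),(366,181),(436,240)],.01).round(3))
E
```

```text
7
[ 0.42402433 -0.01267705  1.53772229] [[0.01, -1.0, 0.01], [-1.0, -0.01, -0.08], [0.08, -0.01, -1.0]]
[[503. 329.]
 [305. 182.]
 [274. 182.]
 [305. 151.]]
6
[-0.0569447   0.74064374  0.74025135] [[-0.79, -0.61, 0.01], [-0.35, 0.45, -0.82], [0.5, -0.65, -0.57]]
[[496. 125.]
 [285. 214.]
 [263. 230.]
 [262. 203.]]
[[ 0.509  0.057  0.04 ]
 [ 0.513 -0.176  0.04 ]
 [ 0.412 -0.177  0.04 ]
 [ 0.409  0.055  0.04 ]] [[ 0.529  0.366  0.01 ]
 [ 0.605 -0.198  0.01 ]
 [ 0.418 -0.424  0.01 ]]
```

View pics/top0.png

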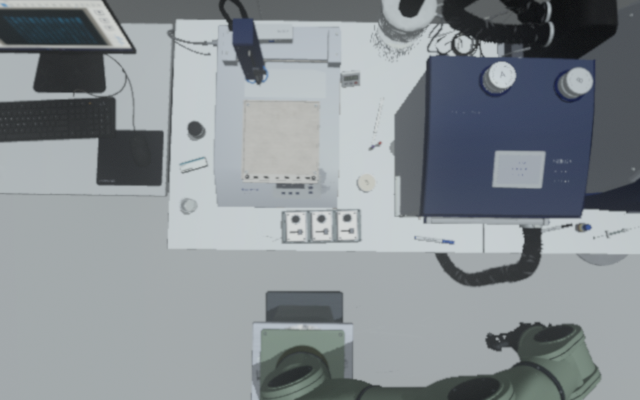

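View pics/top1.png

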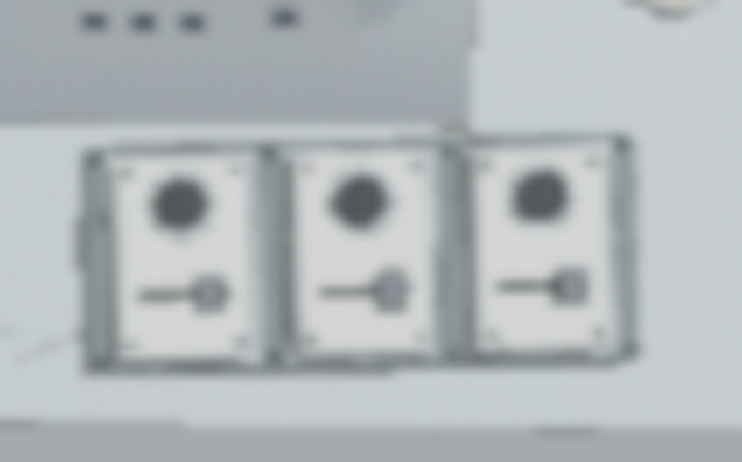

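View pics/scene1.png

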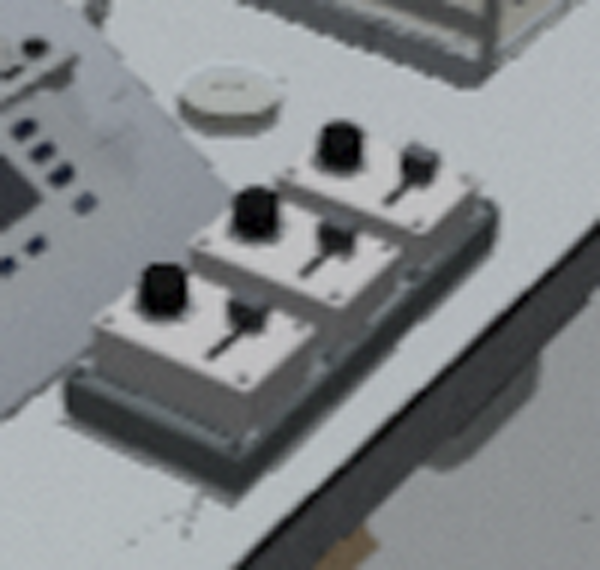

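Run:
```python
from h import *
from scipy.optimize import least_squares
t=load("top");s=load("scene")
tk=(np.array([(180,203),(359,200),(540,195)])+.5)/7-.5+[270,190]
tt=(np.array([(210,293),(391,290),(571,286)])+.5)/7-.5+[270,190]
sk=(np.array([(163,277),(256,200),(341,134)])+.5)/6-.5+[285,170]  # key top approx
st=(np.array([(247,303),(335,227),(420,155)])+.5)/6-.5+[285,170]
def pts(p):
    c,n=np.cos(p[2]),np.sin(p[2]);R=np.array([[c,-n],[n,c]])
    K=[];T=[]
    for i,y in enumerate((.08,0,-.08)):
        K.append([*(R@[.023,y]+p[:2]),p[3+i]+.018]);T.append([*(R@[-.017,y-.012]+p[:2]),p[3+i]+.016])
    return np.array(K),np.array(T)
def res(p):
    K,T=pts(p)
    return np.r_[(proj(t,K)-tk).ravel(),(proj(t,T)-tt).ravel(),.5*(proj(s,K)-sk).ravel(),.5*(proj(s,T)-st).ravel(),(p[3:]-.048)/.003]
r=least_squares(res,[.46,-.06,0,.048,.048,.048]);print(r.x.round(4));print(r.fun.round(1))
K,T=pts(r.x);print(K.round(4),T.round(4))
im=cv2.resize(s["frame"][90:310,170:450,::-1],None,fx=2.7,fy=2.7,interpolation=cv2.INTER_CUBIC)
cv2.imwrite("pics/s2.png",im)
```

```text
[ 0.4582 -0.054   0.0348  0.048   0.0475  0.047 ]
[-0.1  0.1  0.2  0.   0.3  0.2 -0.3  0.2 -0.2  0.1  0.   0.1 -0.2  0.2
 -0.2  0.1 -0.1 -0.3 -0.2 -0.2  0.  -0.5 -0.2 -0.5 -0.  -0.2 -0.3]
[[ 0.4784  0.0268  0.066 ]
 [ 0.4812 -0.0532  0.0655]
 [ 0.484  -0.1331  0.065 ]] [[ 0.4389  0.0134  0.064 ]
 [ 0.4417 -0.0666  0.0635]
 [ 0.4445 -0.1465  0.063 ]]
```

View pics/s2.png

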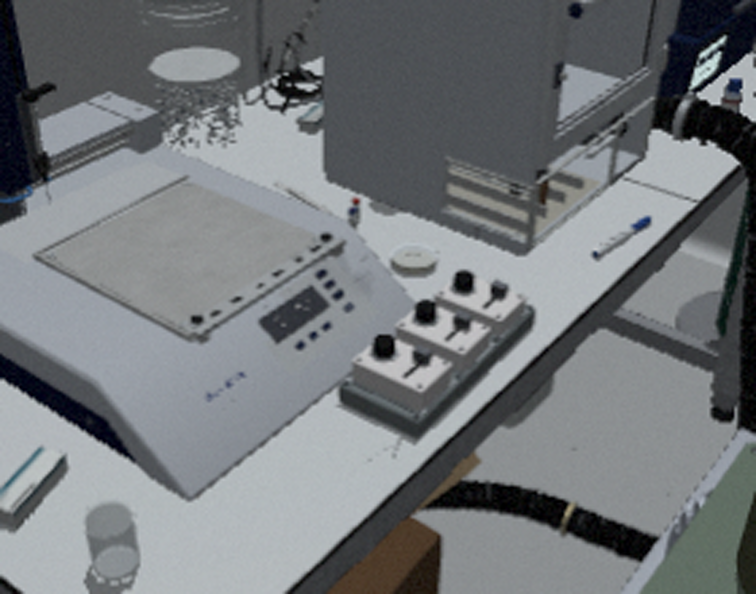

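The pictures show the panel at the bench's front edge. The shaker slopes down towards its far side, and the tall cabinet stands to the right, beyond x≈0.5. In the top picture the keys are near (295,218), (321,218) and (347,217).

```bash
cat >> h.py <<'E'
from scipy.spatial.transform import Rotation as Ro
def go(p,yaw=.035):
    from bench import state
    s=state(); R=Ro.from_rotvec(s["tool_rot"])
    G=Ro.from_euler("z",yaw)*Ro.from_euler("x",np.pi)
    print("t",round(float(s["time"]),2),"pos",np.round(s["ee_pos"],4),"F",np.round(s["wrist_force"],2),"gap",round(float(s["finger_gap"]),3))
    print("twist",(R.inv()*G).as_rotvec().round(4),"linear",(R.inv().apply(np.array(p)-s["ee_pos"])*100).round(2))
E
python3 - <<'E'
from h import *
go([.478,.027,.15])
print(back(load("scene"),[(525/2.7+170,250/2.7+90),(325/2.7+170,175/2.7+90)],0).round(3))
E
```

```text
t 0.7 pos [ 0.1786 -0.5465  0.2313] F [-0.07  0.19 -1.1 ] gap 0.086
twist [-1.000e-04  0.000e+00  2.807e-01] linear [ 46.27 -45.22   8.13]
[[ 0.503 -0.315  0.   ]
 [ 0.838 -0.31   0.   ]]
```

Emit:
{"method": "send_rows", "body": {
  "twist": [
    [0,0,0.05],
    [0,0,0.1],
    [0,0,0.15],
    [0,0,0.2],
    [0,0,0.25],
    [0,0,0.28],
    [0,0,0.28],
    [0,0,0.28]
  ],
  "linear": [
    [46.3,-45.2,0],
    [46.3,-45.2,0],
    [46.3,-45.2,0],
    [46.3,-45.2,0],
    [46.3,-45.2,0],
    [46.3,-45.2,0],
    [46.3,-45.2,0],
    [46.3,-45.2,0]
  ],
  "hand": [0,0,0,0,0,0,0,0],
  "newtons": 40
}}

```text
time: 1.5
ee_pos: [0.3645, -0.1902, 0.2315]
tool_rot: [3.141, 0.056, 0.001]
wrist_force: [1.8, -0.9, 0.0]
finger_gap: 0.0002
grasp_force: 0.0
```

```bash
python3 -c "
from h import *
go([.478,.027,.08])"
```

```text
t 1.5 pos [ 0.3645 -0.1902  0.2315] F [ 1.76 -0.93  0.03] gap 0.0
twist [ 0.0001 -0.0005  0.0006] linear [ 12.11 -21.3   15.15]
```

Emit:
{"method": "send_rows", "body": {
  "twist": [
    [0,0,0],
    [0,0,0],
    [0,0,0],
    [0,0,0],
    [0,0,0],
    [0,0,0],
    [0,0,0],
    [0,0,0]
  ],
  "linear": [
    [12.1,-21.3,0],
    [12.1,-21.3,0],
    [12.1,-21.3,2],
    [12.1,-21.3,5],
    [12.1,-21.3,9],
    [12.1,-21.3,13],
    [12.1,-21.3,13],
    [12.1,-21.3,13]
  ],
  "hand": [0,0,0,0,0,0,0,0]
}}

```text
time: 2.3
ee_pos: [0.4765, 0.0257, 0.0995]
tool_rot: [3.141, 0.058, -0.005]
wrist_force: [-0.2, -0.2, 0.4]
finger_gap: 0.0001
grasp_force: 0.0
```

```bash
python3 -c "
from h import *
from bench import *
go([.478,.027,.072])
f=grab_frame('top'); np.savez('top1.npz',**{k:np.array(v) for k,v in f.items()})
g=grab_frame('scene'); a=f['frame'][190:256,270:376,::-1]; b=g['frame'][150:250,290:390,::-1]
cv2.imwrite('pics/c1.png',np.hstack([cv2.resize(a,(424,400),interpolation=cv2.INTER_CUBIC)*1,cv2.resize(b,(370,400),interpolation=cv2.INTER_CUBIC)]))
"
```

```text
t 2.3 pos [0.4765 0.0257 0.0995] F [-0.19 -0.22  0.43] gap 0.0
twist [-0.0001  0.0033  0.0018] linear [ 0.17 -0.12  2.75]
```

View pics/c1.png

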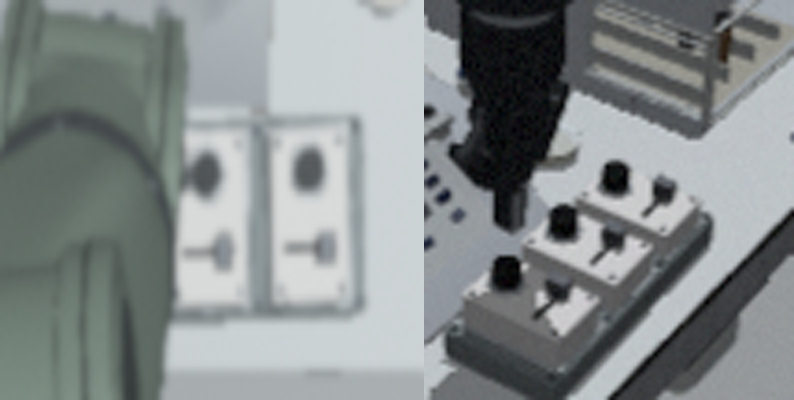

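The shut fingers, tips at crop (510,228), hang right above the left key at (508,262). I'll descend now.

Emit:
{"method": "send_rows", "body": {
  "twist": [
    [0,0.003,0],
    [0,0.003,0],
    [0,0.003,0],
    [0,0.003,0]
  ],
  "linear": [
    [0.15,-0.1,1.5],
    [0.15,-0.1,2.5],
    [0.15,-0.1,2.8],
    [0.15,-0.1,2.8]
  ],
  "hand": [0,0,0,0]
}}

```text
time: 2.8
ee_pos: [0.4787, 0.0259, 0.0737]
tool_rot: [-3.141, -0.056, -0.005]
wrist_force: [-0.8, 0.7, 0.5]
finger_gap: 0.0002
grasp_force: 0.0
```

Emit:
{"method": "send_rows", "body": {
  "twist": [
    [0,0,0],
    [0,0,0],
    [0,0,0]
  ],
  "linear": [
    [0,0,0.1],
    [0,0,0.2],
    [0,0,0.2]
  ],
  "hand": [0,0,0]
}}

```text
time: 3.1
ee_pos: [0.4787, 0.0262, 0.0715]
tool_rot: [-3.141, -0.056, -0.005]
wrist_force: [0.0, 0.3, -0.1]
finger_gap: -0.0002
grasp_force: 0.0
```

Emit:
{"method": "send_rows", "body": {
  "twist": [
    [0,0,0],
    [0,0,0],
    [0,0,0]
  ],
  "linear": [
    [0,0,0.1],
    [0,0,0.2],
    [0,0,0.2]
  ],
  "hand": [0,0,0]
}}

```text
time: 3.4
ee_pos: [0.4787, 0.0262, 0.0693]
tool_rot: [-3.141, -0.056, -0.005]
wrist_force: [0.1, -0.4, 4.7]
finger_gap: 0.0003
grasp_force: 2.1
```

Emit:
{"method": "send_rows", "body": {
  "twist": [
    [0,0,0],
    [0,0,0]
  ],
  "linear": [
    [0,0,0.1],
    [0,0,0.1]
  ],
  "hand": [0,0]
}}

```text
time: 3.6
ee_pos: [0.4787, 0.0262, 0.0684]
tool_rot: [-3.141, -0.056, -0.005]
wrist_force: [-0.7, 0.0, 7.5]
finger_gap: 0.0001
grasp_force: 3.8
```

Emit:
{"method": "send_rows", "body": {
  "twist": [
    [0,0,0],
    [0,0,0]
  ],
  "linear": [
    [0,0,0.1],
    [0,0,0.1]
  ],
  "hand": [0,0]
}}

```text
time: 3.8
ee_pos: [0.4787, 0.0262, 0.0675]
tool_rot: [-3.141, -0.056, -0.005]
wrist_force: [-1.8, 0.3, 8.2]
finger_gap: 0.0002
grasp_force: 4.1
```

Emit:
{"method": "send_rows", "body": {
  "twist": [
    [0,0,0],
    [0,0,0]
  ],
  "linear": [
    [0,0,0.1],
    [0,0,0.1]
  ],
  "hand": [0,0]
}}

```text
time: 4.0
ee_pos: [0.4787, 0.0262, 0.0664]
tool_rot: [-3.141, -0.056, -0.005]
wrist_force: [-0.2, -0.2, 6.9]
finger_gap: 0.0001
grasp_force: 3.3
```

Emit:
{"method": "send_rows", "body": {
  "twist": [
    [0,0,0],
    [0,0,0],
    [0,0,0],
    [0,0,0]
  ],
  "linear": [
    [0,0,0.1],
    [0,0,0.2],
    [0,0,0.2],
    [0,0,0.2]
  ],
  "hand": [0,0,0,0]
}}

```text
time: 4.4
ee_pos: [0.4786, 0.0262, 0.0642]
tool_rot: [-3.141, -0.056, -0.004]
wrist_force: [-0.0, 0.5, 0.7]
finger_gap: -0.0002
grasp_force: 0.2
```

Emit:
{"method": "send_rows", "body": {
  "twist": [
    [0,0,0],
    [0,0,0],
    [0,0,0]
  ],
  "linear": [
    [0,0,0.1],
    [0,0,0.15],
    [0,0,0.15]
  ],
  "hand": [0,0,0]
}}

```text
time: 4.7
ee_pos: [0.4786, 0.0262, 0.0627]
tool_rot: [-3.141, -0.056, -0.004]
wrist_force: [-0.3, -0.3, -0.5]
finger_gap: -0.0
grasp_force: 0.0
```

Emit:
{"method": "send_rows", "body": {
  "twist": [
    [0,0,0],
    [0,0,0],
    [0,0,0],
    [0,0,0],
    [0,0,0],
    [0,0,0],
    [0,0,0]
  ],
  "linear": [
    [0,0,-1.5],
    [0,3.5,-1.5],
    [0,7,-1.5],
    [0,8,-1.5],
    [0,8,-1.5],
    [0,8,-1.2],
    [0,8,-1.2]
  ],
  "hand": [0,0,0,0,0,0,0]
}}

```text
time: 5.4
ee_pos: [0.4814, -0.0524, 0.0744]
tool_rot: [-3.14, -0.059, -0.004]
wrist_force: [-0.8, -0.1, -0.4]
finger_gap: -0.0
grasp_force: 0.0
```

Emit:
{"method": "send_rows", "body": {
  "twist": [
    [0,0,0],
    [0,0,0],
    [0,0,0],
    [0,0,0]
  ],
  "linear": [
    [0,0,0.1],
    [0,0,0.2],
    [0,0,0.3],
    [0,0,0.3]
  ],
  "hand": [0,0,0,0]
}}

```text
time: 5.8
ee_pos: [0.4815, -0.0536, 0.0717]
tool_rot: [-3.141, -0.057, -0.004]
wrist_force: [0.1, -0.2, -1.0]
finger_gap: 0.0001
grasp_force: 0.0
```

Emit:
{"method": "send_rows", "body": {
  "twist": [
    [0,0,0],
    [0,0,0],
    [0,0,0]
  ],
  "linear": [
    [0,0,0.1],
    [0,0,0.2],
    [0,0,0.2]
  ],
  "hand": [0,0,0]
}}

```text
time: 6.1
ee_pos: [0.4814, -0.0537, 0.0697]
tool_rot: [-3.141, -0.056, -0.004]
wrist_force: [0.8, -0.2, 0.1]
finger_gap: 0.0
grasp_force: 0.0
```

Emit:
{"method": "send_rows", "body": {
  "twist": [
    [0,0,0],
    [0,0,0]
  ],
  "linear": [
    [0,0,0.1],
    [0,0,0.1]
  ],
  "hand": [0,0]
}}

```text
time: 6.3
ee_pos: [0.4815, -0.0537, 0.0687]
tool_rot: [-3.141, -0.056, -0.005]
wrist_force: [-0.2, -0.1, -0.3]
finger_gap: 0.0001
grasp_force: 0.0
```

Emit:
{"method": "send_rows", "body": {
  "twist": [
    [0,0,0],
    [0,0,0]
  ],
  "linear": [
    [0,0,0.1],
    [0,0,0.1]
  ],
  "hand": [0,0]
}}

```text
time: 6.5
ee_pos: [0.4815, -0.0538, 0.0677]
tool_rot: [-3.141, -0.056, -0.005]
wrist_force: [-0.6, -1.0, 1.3]
finger_gap: 0.0004
grasp_force: 0.8
```

Emit:
{"method": "send_rows", "body": {
  "twist": [
    [0,0,0],
    [0,0,0]
  ],
  "linear": [
    [0,0,0.1],
    [0,0,0.1]
  ],
  "hand": [0,0]
}}

```text
time: 6.7
ee_pos: [0.4815, -0.0537, 0.0668]
tool_rot: [-3.141, -0.056, -0.005]
wrist_force: [0.5, -0.7, 2.6]
finger_gap: 0.0001
grasp_force: 1.5
```

Emit:
{"method": "send_rows", "body": {
  "twist": [
    [0,0,0],
    [0,0,0]
  ],
  "linear": [
    [0,0,0.1],
    [0,0,0.1]
  ],
  "hand": [0,0]
}}

```text
time: 6.9
ee_pos: [0.4815, -0.0537, 0.0657]
tool_rot: [-3.141, -0.056, -0.005]
wrist_force: [0.4, -0.1, 2.7]
finger_gap: -0.0001
grasp_force: 1.5
```

Emit:
{"method": "send_rows", "body": {
  "twist": [
    [0,0,0],
    [0,0,0]
  ],
  "linear": [
    [0,0,0.1],
    [0,0,0.1]
  ],
  "hand": [0,0]
}}

```text
time: 7.1
ee_pos: [0.4815, -0.0537, 0.0647]
tool_rot: [-3.141, -0.056, -0.005]
wrist_force: [0.3, -0.3, 3.5]
finger_gap: 0.0003
grasp_force: 1.2
```

Emit:
{"method": "send_rows", "body": {
  "twist": [
    [0,0,0],
    [0,0,0]
  ],
  "linear": [
    [0,0,0.1],
    [0,0,0.1]
  ],
  "hand": [0,0]
}}

```text
time: 7.3
ee_pos: [0.4815, -0.0537, 0.0637]
tool_rot: [-3.141, -0.056, -0.005]
wrist_force: [0.5, 0.3, -0.2]
finger_gap: 0.0001
grasp_force: 0.6
```

Emit:
{"method": "send_rows", "body": {
  "twist": [
    [0,0,0],
    [0,0,0]
  ],
  "linear": [
    [0,0,0.1],
    [0,0,0.1]
  ],
  "hand": [0,0]
}}

```text
time: 7.5
ee_pos: [0.4815, -0.0537, 0.0626]
tool_rot: [-3.141, -0.056, -0.004]
wrist_force: [-0.1, -0.4, -0.6]
finger_gap: 0.0002
grasp_force: 0.0
```

Emit:
{"method": "send_rows", "body": {
  "twist": [
    [0,0,0],
    [0,0,0],
    [0,0,0]
  ],
  "linear": [
    [0,0,0.1],
    [0,0,0.15],
    [0,0,0.15]
  ],
  "hand": [0,0,0]
}}

```text
time: 7.8
ee_pos: [0.4815, -0.0537, 0.0612]
tool_rot: [-3.141, -0.056, -0.004]
wrist_force: [0.3, 0.5, -0.2]
finger_gap: 0.0
grasp_force: 0.0
```

Emit:
{"method": "send_rows", "body": {
  "twist": [
    [0,0,0],
    [0,0,0]
  ],
  "linear": [
    [0,0,0.05],
    [0,0,0.05]
  ],
  "hand": [0,0]
}}

```text
time: 8.0
ee_pos: [0.4815, -0.0537, 0.0608]
tool_rot: [-3.141, -0.056, -0.005]
wrist_force: [-0.1, -0.3, -0.2]
finger_gap: 0.0
grasp_force: 0.0
```

Emit:
{"method": "send_rows", "body": {
  "twist": [
    [0,0,0],
    [0,0,0],
    [0,0,0],
    [0,0,0],
    [0,0,0],
    [0,0,0],
    [0,0,0]
  ],
  "linear": [
    [0,0,-1.5],
    [0,3.5,-1.5],
    [0,7,-1.5],
    [0,8,-1.5],
    [0,8,-1.5],
    [0,8,-1.3],
    [0,8,-1.3]
  ],
  "hand": [0,0,0,0,0,0,0]
}}

```text
time: 8.7
ee_pos: [0.4844, -0.1324, 0.0735]
tool_rot: [-3.14, -0.059, -0.004]
wrist_force: [-0.3, 0.3, -0.9]
finger_gap: 0.0
grasp_force: 0.0
```

Emit:
{"method": "send_rows", "body": {
  "twist": [
    [0,0,0],
    [0,0,0],
    [0,0,0],
    [0,0,0]
  ],
  "linear": [
    [0,0,0.1],
    [0,0,0.2],
    [0,0,0.3],
    [0,0,0.3]
  ],
  "hand": [0,0,0,0]
}}

```text
time: 9.1
ee_pos: [0.4843, -0.1335, 0.0706]
tool_rot: [-3.141, -0.057, -0.004]
wrist_force: [0.0, 0.7, 0.2]
finger_gap: 0.0
grasp_force: 0.0
```

Emit:
{"method": "send_rows", "body": {
  "twist": [
    [0,0,0],
    [0,0,0]
  ],
  "linear": [
    [0,0,0.1],
    [0,0,0.1]
  ],
  "hand": [0,0]
}}

```text
time: 9.3
ee_pos: [0.4843, -0.1337, 0.0697]
tool_rot: [-3.141, -0.056, -0.004]
wrist_force: [-0.0, 0.3, 0.2]
finger_gap: 0.0002
grasp_force: 0.0
```

Emit:
{"method": "send_rows", "body": {
  "twist": [
    [0,0,0],
    [0,0,0]
  ],
  "linear": [
    [0,0,0.1],
    [0,0,0.1]
  ],
  "hand": [0,0]
}}

```text
time: 9.5
ee_pos: [0.4843, -0.1337, 0.0687]
tool_rot: [-3.141, -0.056, -0.004]
wrist_force: [-0.3, -0.5, -0.4]
finger_gap: -0.0002
grasp_force: 0.0
```

Emit:
{"method": "send_rows", "body": {
  "twist": [
    [0,0,0],
    [0,0,0]
  ],
  "linear": [
    [0,0,0.1],
    [0,0,0.1]
  ],
  "hand": [0,0]
}}

```text
time: 9.7
ee_pos: [0.4843, -0.1337, 0.0677]
tool_rot: [-3.141, -0.056, -0.004]
wrist_force: [0.0, -0.1, 0.6]
finger_gap: -0.0
grasp_force: 0.0
```

Emit:
{"method": "send_rows", "body": {
  "twist": [
    [0,0,0],
    [0,0,0]
  ],
  "linear": [
    [0,0,0.1],
    [0,0,0.1]
  ],
  "hand": [0,0]
}}

```text
time: 9.9
ee_pos: [0.4844, -0.1337, 0.0667]
tool_rot: [-3.141, -0.056, -0.005]
wrist_force: [0.5, 0.8, 0.2]
finger_gap: 0.0
grasp_force: 0.0
```

Emit:
{"method": "send_rows", "body": {
  "twist": [
    [0,0,0],
    [0,0,0]
  ],
  "linear": [
    [0,0,0.1],
    [0,0,0.1]
  ],
  "hand": [0,0]
}}

```text
time: 10.1
ee_pos: [0.4843, -0.1337, 0.0657]
tool_rot: [-3.141, -0.056, -0.004]
wrist_force: [-0.8, 0.3, 0.3]
finger_gap: 0.0002
grasp_force: 0.0
```

Emit:
{"method": "send_rows", "body": {
  "twist": [
    [0,0,0],
    [0,0,0]
  ],
  "linear": [
    [0,0,0.1],
    [0,0,0.1]
  ],
  "hand": [0,0]
}}

```text
time: 10.3
ee_pos: [0.4844, -0.1337, 0.0648]
tool_rot: [-3.141, -0.056, -0.005]
wrist_force: [-0.2, -0.2, 1.4]
finger_gap: -0.0003
grasp_force: 0.7
```

Emit:
{"method": "send_rows", "body": {
  "twist": [
    [0,0,0],
    [0,0,0]
  ],
  "linear": [
    [0,0,0.1],
    [0,0,0.1]
  ],
  "hand": [0,0]
}}

```text
time: 10.5
ee_pos: [0.4844, -0.1337, 0.0638]
tool_rot: [-3.141, -0.056, -0.005]
wrist_force: [-0.3, 0.4, 3.5]
finger_gap: -0.0005
grasp_force: 1.9
```

Emit:
{"method": "send_rows", "body": {
  "twist": [
    [0,0,0],
    [0,0,0]
  ],
  "linear": [
    [0,0,0.1],
    [0,0,0.1]
  ],
  "hand": [0,0]
}}

```text
time: 10.7
ee_pos: [0.4844, -0.1337, 0.0628]
tool_rot: [-3.141, -0.056, -0.005]
wrist_force: [0.2, -0.4, 4.7]
finger_gap: -0.0001
grasp_force: 2.2
```

Emit:
{"method": "send_rows", "body": {
  "twist": [
    [0,0,0],
    [0,0,0]
  ],
  "linear": [
    [0,0,0.1],
    [0,0,0.1]
  ],
  "hand": [0,0]
}}

```text
time: 10.9
ee_pos: [0.4844, -0.1337, 0.0617]
tool_rot: [-3.141, -0.056, -0.005]
wrist_force: [0.0, 0.3, 2.7]
finger_gap: 0.0001
grasp_force: 1.8
```

Emit:
{"method": "send_rows", "body": {
  "twist": [
    [0,0,0],
    [0,0,0]
  ],
  "linear": [
    [0,0,0.1],
    [0,0,0.1]
  ],
  "hand": [0,0]
}}

```text
time: 11.1
ee_pos: [0.4844, -0.1337, 0.0606]
tool_rot: [-3.141, -0.056, -0.005]
wrist_force: [-0.2, 0.1, 2.5]
finger_gap: -0.0001
grasp_force: 1.0
```

Emit:
{"method": "send_rows", "body": {
  "twist": [
    [0,0,0],
    [0,0,0]
  ],
  "linear": [
    [0,0,0.1],
    [0,0,0.1]
  ],
  "hand": [0,0]
}}

```text
time: 11.3
ee_pos: [0.4843, -0.1336, 0.0596]
tool_rot: [-3.141, -0.056, -0.004]
wrist_force: [-0.6, -0.6, 1.0]
finger_gap: -0.0
grasp_force: 0.2
```

Emit:
{"method": "send_rows", "body": {
  "twist": [
    [0,0,0],
    [0,0,0],
    [0,0,0]
  ],
  "linear": [
    [0,0,0.1],
    [0,0,0.15],
    [0,0,0.15]
  ],
  "hand": [0,0,0]
}}

```text
time: 11.6
ee_pos: [0.4843, -0.1337, 0.0582]
tool_rot: [-3.141, -0.056, -0.004]
wrist_force: [0.4, 0.1, 0.0]
finger_gap: -0.0003
grasp_force: 0.0
```

Emit:
{"method": "send_rows", "body": {
  "twist": [
    [0,0,0],
    [0,0,0],
    [0,0,0]
  ],
  "linear": [
    [0,0,-2],
    [0,0,-4],
    [0,0,-4]
  ],
  "hand": [0,0,0]
}}

```text
time: 11.9
ee_pos: [0.4851, -0.1339, 0.1001]
tool_rot: [3.14, 0.056, 0.009]
wrist_force: [-0.5, -1.0, -0.2]
finger_gap: 0.0
grasp_force: 0.0
```

```bash
python3 -c "
from h import *
go([.4397,-.0116,.08])"
```

```text
t 11.9 pos [ 0.4851 -0.1339  0.1001] F [-0.54 -1.01 -0.24] gap 0.0
twist [ 0.0007 -0.0057  0.0007] linear [ -4.11 -12.39   1.98]
```

Emit:
{"method": "send_rows", "body": {
  "twist": [
    [0,-0.005,0],
    [0,-0.005,0],
    [0,-0.005,0],
    [0,-0.005,0],
    [0,-0.005,0],
    [0,-0.005,0]
  ],
  "linear": [
    [-2,-4,0],
    [-4.1,-9,0],
    [-4.1,-12.4,0.5],
    [-4.1,-12.4,1.5],
    [-4.1,-12.4,2],
    [-4.1,-12.4,2]
  ],
  "hand": [0,0,0,0,0,0]
}}

```text
time: 12.5
ee_pos: [0.4387, -0.0121, 0.0775]
tool_rot: [3.141, 0.054, -0.005]
wrist_force: [-0.3, 0.4, 0.4]
finger_gap: -0.0001
grasp_force: 0.0
```

```bash
python3 -c "
from h import *
from bench import *
go([.4397,-.0116,.057])
g=grab_frame('scene'); b=g['frame'][150:250,290:390,::-1]
a=load('scene')['frame'][150:250,290:390,::-1]
cv2.imwrite('pics/c2.png',np.hstack([cv2.resize(x,(400,400),interpolation=cv2.INTER_CUBIC) for x in (a,b)]))
"
```

```text
t 12.5 pos [ 0.4387 -0.0121  0.0775] F [-0.31  0.38  0.4 ] gap -0.0
twist [ 0.0003  0.0032 -0.0004] linear [ 0.1  -0.05  2.05]
```

View pics/c2.png

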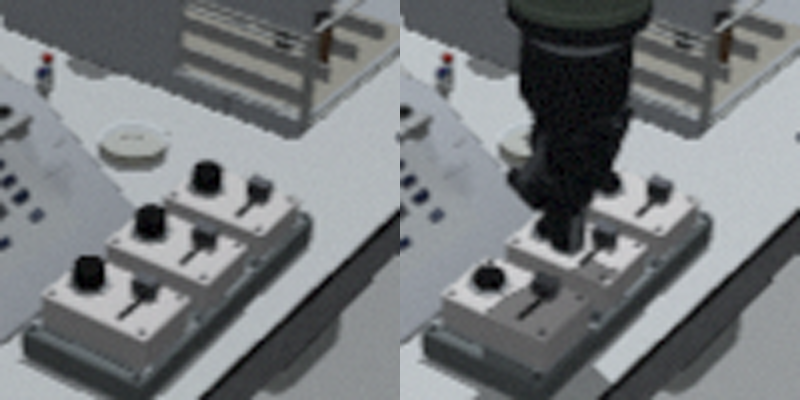

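Left key is clearly in (short at crop (490,275)) and the tabs are all open. The right key is half hidden behind the gripper, so I'll lift clear and check both before sliding.

Emit:
{"method": "send_rows", "body": {
  "twist": [
    [0,0,0],
    [0,0,0],
    [0,0,0],
    [0,0,0],
    [0,0,0]
  ],
  "linear": [
    [-3,0,-4],
    [-6,0,-8],
    [-6,0,-12],
    [-6,0,-12],
    [-6,0,-12]
  ],
  "hand": [0,0,0,0,0]
}}

```text
time: 13.05
ee_pos: [0.3797, -0.0139, 0.199]
tool_rot: [-3.141, -0.054, -0.001]
wrist_force: [-0.5, 0.1, 0.0]
finger_gap: -0.0001
grasp_force: 0.0
```

```bash
python3 -c "
from h import *
from bench import *
go([.4397,-.0116,.08])
g=grab_frame('scene'); b=g['frame'][150:250,290:390,::-1]
cv2.imwrite('pics/c3.png',cv2.resize(b,(500,500),interpolation=cv2.INTER_CUBIC))
"
```

```text
t 13.05 pos [ 0.3797 -0.0139  0.199 ] F [-0.55  0.12  0.04] gap -0.0
twist [-0.0001 -0.0003 -0.0004] linear [ 6.   -0.03 11.9 ]
```

View pics/c3.png

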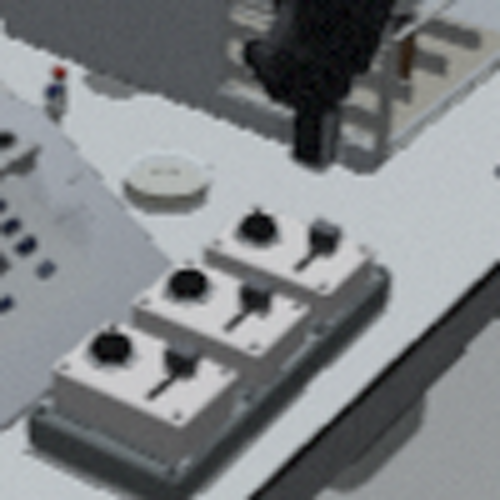

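All three keys, at crop (110,345), (188,283) and (258,226), are low and latched, and all the tabs are open. The left switch was the stiff one (about 8 N, against 3.5 and 4.7), so its tab is the one to slide.

Emit:
{"method": "send_rows", "body": {
  "twist": [
    [0,0,0],
    [0,0,0],
    [0,0,0],
    [0,0,0],
    [0,0,0],
    [0,0,0],
    [0,0,0],
    [0,0,0]
  ],
  "linear": [
    [3,0,4],
    [6,0,8],
    [6,0,11],
    [6,0,12],
    [6,0,12.5],
    [6,0,13.2],
    [6,0,13.7],
    [6,0,13.7]
  ],
  "hand": [0,0,0,0,0,0,0,0]
}}

```text
time: 13.9
ee_pos: [0.4389, -0.0112, 0.0614]
tool_rot: [-3.141, -0.056, 0.003]
wrist_force: [0.6, 0.1, -0.3]
finger_gap: 0.0002
grasp_force: 0.0
```

Emit:
{"method": "send_rows", "body": {
  "twist": [
    [0,0,0],
    [0,0,0],
    [0,0,0]
  ],
  "linear": [
    [0.05,0,0.2],
    [0.05,0,0.4],
    [0.05,0,0.4]
  ],
  "hand": [0,0,0]
}}

```text
time: 14.2
ee_pos: [0.4394, -0.0112, 0.0572]
tool_rot: [-3.141, -0.056, 0.003]
wrist_force: [0.4, 0.1, 0.2]
finger_gap: -0.0001
grasp_force: 0.0
```

Emit:
{"method": "send_rows", "body": {
  "twist": [
    [0,0,0],
    [0,0,0],
    [0,0,0],
    [0,0,0],
    [0,0,0],
    [0,0,0]
  ],
  "linear": [
    [0,-0.3,0],
    [0,-0.6,0],
    [0,-0.9,0],
    [0,-1.2,0],
    [0,-1.5,0],
    [0,-1.5,0]
  ],
  "hand": [0,0,0,0,0,0]
}}

```text
time: 14.8
ee_pos: [0.4388, 0.0043, 0.0572]
tool_rot: [-3.141, -0.057, 0.003]
wrist_force: [-0.4, 0.0, 1.0]
finger_gap: 0.0001
grasp_force: 0.1
```

Emit:
{"method": "send_rows", "body": {
  "twist": [
    [0,0,0],
    [0,0,0],
    [0,0,0],
    [0,0,0]
  ],
  "linear": [
    [0,-0.3,0],
    [0,-0.6,0],
    [0,-0.9,0],
    [0,-0.9,0]
  ],
  "hand": [0,0,0,0]
}}

```text
time: 15.2
ee_pos: [0.4385, 0.0133, 0.0572]
tool_rot: [-3.141, -0.057, 0.003]
wrist_force: [0.6, -0.4, 0.3]
finger_gap: 0.0001
grasp_force: 0.1
```

Emit:
{"method": "send_rows", "body": {
  "twist": [
    [0,0,0],
    [0,0,0]
  ],
  "linear": [
    [0,-0.15,0],
    [0,-0.3,0]
  ],
  "hand": [0,0]
}}

```text
time: 15.4
ee_pos: [0.4384, 0.0157, 0.0572]
tool_rot: [3.141, 0.056, -0.003]
wrist_force: [-0.2, -1.9, 0.3]
finger_gap: -0.0001
grasp_force: 1.2
```

```bash
python3 -c "
from h import *
from bench import *
go([.4397,-.0116,.08])
g=grab_frame('scene'); b=g['frame'][180:250,290:360,::-1]
cv2.imwrite('pics/c4.png',cv2.resize(b,(560,560),interpolation=cv2.INTER_CUBIC))
"
```

```text
t 15.4 pos [0.4384 0.0157 0.0572] F [-0.18 -1.95  0.28] gap -0.0
twist [0.     0.0021 0.0005] linear [ 0.03  2.74 -2.28]
```

View pics/c4.png

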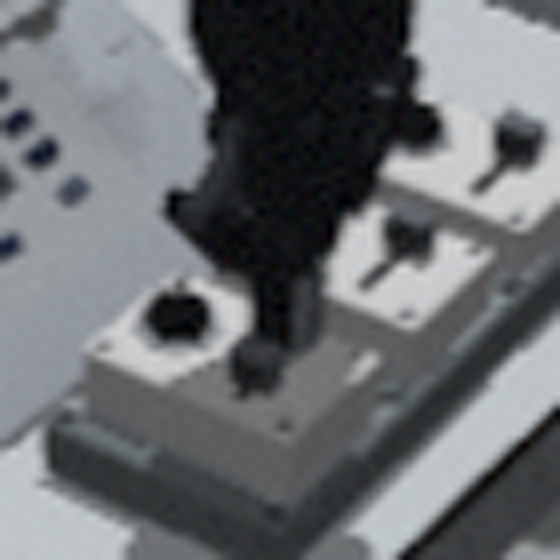

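The fingers are pushing the left tab, at crop (255,365), and it is nearly at its end. I'll push on until the stop shows in the force.

Emit:
{"method": "send_rows", "body": {
  "twist": [
    [0,0,0],
    [0,0,0]
  ],
  "linear": [
    [0,-0.15,0],
    [0,-0.3,0]
  ],
  "hand": [0,0]
}}

```text
time: 15.65
ee_pos: [0.4383, 0.0183, 0.0572]
tool_rot: [3.14, 0.055, -0.003]
wrist_force: [-0.7, -14.1, -0.9]
finger_gap: -0.0006
grasp_force: 6.4
```

Emit:
{"method": "send_rows", "body": {
  "twist": [
    [0,0,0],
    [0,0,0]
  ],
  "linear": [
    [0,-0.1,0],
    [0,-0.2,0]
  ],
  "hand": [0,0]
}}

```text
time: 15.85
ee_pos: [0.4382, 0.0188, 0.0572]
tool_rot: [3.139, 0.052, -0.003]
wrist_force: [0.3, -24.5, -1.1]
finger_gap: 0.0002
grasp_force: 10.8
```

Emit:
{"method": "send_rows", "body": {
  "twist": [
    [0,0,0],
    [0,0,0]
  ],
  "linear": [
    [0,-0.1,0],
    [0,-0.2,0]
  ],
  "hand": [0,0]
}}

```text
time: 16.05
ee_pos: [0.4382, 0.0192, 0.0572]
tool_rot: [3.137, 0.049, -0.003]
wrist_force: [0.3, -35.6, -0.2]
finger_gap: -0.0001
grasp_force: 16.4
```

The stop is reached, so I'll back off and retreat.

Emit:
{"method": "send_rows", "body": {
  "twist": [
    [0,0,0],
    [0,0,0],
    [0,0,0],
    [0,0,0],
    [0,0,0],
    [0,0,0],
    [0,0,0],
    [0,0,0]
  ],
  "linear": [
    [0,0.7,0],
    [0,1.4,0],
    [0,1.4,-2],
    [0,1.4,-5],
    [-3,1.4,-9],
    [-6,1.4,-13],
    [-6,1.4,-13],
    [-6,1.4,-13]
  ],
  "hand": [0,0,0,0,0,0,0,0]
}}

```text
time: 16.85
ee_pos: [0.3794, 0.0069, 0.1879]
tool_rot: [-3.14, -0.057, -0.0]
wrist_force: [-0.5, 0.2, -0.7]
finger_gap: -0.0
grasp_force: 0.0
```

```bash
python3 -c "
from h import *
from bench import *
go([.4397,-.0116,.08])
g=grab_frame('scene'); b=g['frame'][180:250,290:360,::-1]
cv2.imwrite('pics/c5.png',cv2.resize(b,(560,560),interpolation=cv2.INTER_CUBIC))
"
```

```text
t 16.85 pos [0.3794 0.0069 0.1879] F [-0.55  0.17 -0.73] gap -0.0
twist [-0.0006 -0.0002  0.0015] linear [ 5.96  2.08 10.79]
```

View pics/c5.png

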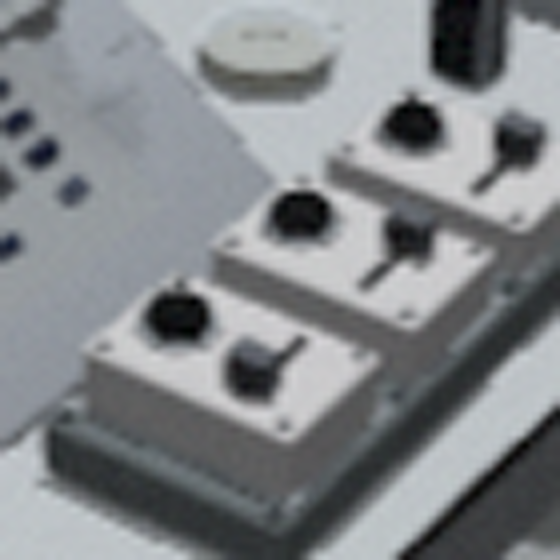

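The left tab is home at crop (252,370), the other two are open, all keys are in, and the arm is clear.

```bash
python3 -c "
from bench import *
print(job_done())"
```

```text
the job is handed in; nothing more can be done
None
```

I handed the job in: all three keys are latched, the stiff left (+y) switch (about 8 N, against 3.5 and 4.7 N) has its tab slid to the stop, the other two tabs are open, and the arm is clear; `job_done()` gave no verdict.

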